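# Set the preset wheels of a lab analyser and load the code

### The job

Set the three digit wheels of the preset unit, from left to right as seen from the robot, to 6, 2, 4 (the middle of the blue, the red and the yellow patch facing straight up), by dragging their rims with gentle pressure, never pressing on anything with more than about 14 N. Only when all three are right, press the green load button down and let it come back up. Leave the jar, the brass weight and the tin beside the unit undisturbed.

Things in the scene. Friction and masses are not known exactly. Their poses are not given: they have to be found in the camera images.
- preset_unit: Grey box fixed to the bench, 120 x 260 x 60 mm (x, y, z), origin at the centre of its underside, +x away from the robot, +y to the robot's left. Three digit wheels stand in a row through its flat top at y = +70 (left), +30 (middle), -10 mm (right), x = 0; a green load button at y = -85 mm. Wheels: smooth rubber rim 52 mm in diameter, 22 mm wide, axles along y, 18 mm gaps.
- crest_left (a point): Nominal crest of the left wheel, a point fixed in preset_unit 78 mm above the bench (18 mm above the box top). The real crest is up to 6 mm higher or lower (each wheel sits unevenly in its frame; not measured): feel for it. Pressed, the wheel sinks on a sprung mount, 1 mm per 6 N, 6 mm at most.
- crest_middle (a point): Nominal crest of the middle wheel, as crest_left. The rim is turned by friction: press the closed fingertips on the crest and drag along x of the unit; the rim follows the tips. Turning takes 2.3 N sideways at the rim, so press with 6 to 9 N; lighter it may slip, over 14 N is too much.
- crest_right (a point): Nominal crest of the right wheel, as crest_left. Colour patches on each rim mark the digits by the resistor code: 0 black, 1 brown, 2 red, 3 orange, 4 yellow, 5 green, 6 blue, 7 violet, 8 grey, 9 white; the patch facing straight up is the digit set.
- wheel_left (a joint): Rotation of the left wheel in rad: digit k (0 to 9) faces straight up at k x 0.6283. The wheel has no clicks: friction holds it wherever it is left, so it may start between two digits. Grows when the top of the rim is dragged along +x of preset_unit (away from the robot). Stops just below 0 and just above 9: it does not go round from 9 to 0.
- wheel_middle (a joint): Rotation of the middle wheel in rad: digit k (0 to 9) faces straight up at k x 0.6283. The wheel has no clicks: friction holds it wherever it is left, so it may start between two digits. Grows when the top of the rim is dragged along +x of preset_unit (away from the robot). Stops just below 0 and just above 9: it does not go round from 9 to 0.
- wheel_right (a joint): Rotation of the right wheel in rad: digit k (0 to 9) faces straight up at k x 0.6283. The wheel has no clicks: friction holds it wherever it is left, so it may start between two digits. Grows when the top of the rim is dragged along +x of preset_unit (away from the robot). Stops just below 0 and just above 9: it does not go round from 9 to 0.
- load_button (a joint): Travel of the green load button in m: 0 up, 0.008 fully down; 2 N starts it, 4.4 N takes it to 0.005, 6 N fully down; it springs back when let go. It counts as pressed beyond 0.005.
- load_button_top (a point): Centre of the top of the green load button, 30 mm in diameter; press straight down here.
- sample_jar: Jar with a white cap, 44 mm in diameter, 60 mm high, origin at the centre of its underside. Leave alone.
- weight: Brass calibration weight, 36 mm in diameter, 48 mm high, origin at the centre of its underside. Leave alone.
- sample_tin: Flat round metal tin, 62 mm in diameter, 22 mm high, origin at the centre of its underside. Leave alone.

How it is judged:
By the outcome, as a careful person would: the job done as asked, in the order asked, and still so for the second after the job is handed in, with the robot touching nothing.
It also fails if it takes over 67 s, if anything falls off the work surface, if the arm or the gripper's body presses on something with over 40 N, if the wrist force passes 120 N, or if a joint passes its speed limit or range.

### The arm

A 6-joint arm with a two-finger parallel gripper is mounted at the origin on the work surface. World frame = base frame: x ahead of the robot, y to its left, z up, the work surface at z = 0. Lengths are in m, angles in rad, forces in N, time in s.
With the tool pointing down it reaches from about 0.425 to 1.125 m from the base axis. Payload 14.9 kg.
Tool frame: the origin (TCP) lies at the very end of the fingers, on their centre line; the grasp point (between the pads) lies 19 mm behind it; z points along the fingers, y is the line along which they close (so a half turn about z gives the same grasp; the last joint's range is limited). The gripper opens to 91 mm and grips with 3 to 60 N. Pads are 32 mm wide; open, the fingers measure 118 mm over their backs; the gripper's body (76 mm by 178 mm) begins 60 mm behind the grasp point.
Start: joints at [1.146, 0.379, 1.734, -0, 1.028, -0.033], TCP at [0.267, 0.647, 0.214] pointing down, gripper open.
Joint ranges: [-2.77, 2.77], [-0.74, 2.19], [0, 2.66], [-1.06, 4.2], [0.31, 2.87], [-3.08, 3.08]. Speed limits (rad/s): [1.89, 1.89, 2.39, 3.14, 3.14, 3.14].

### API

Orientations are given as a rotation vector (axis times angle).
In Python, from workcell import manip gives the robot as it stands.
- The arm moves only by the tool play_rows, never from a script. Its argument "steps" is a list of rows, each an object of numbers: "ax", "ay", "az": the turn, a rotation vector about the world's x, y, z in rad; "tx", "ty", "tz": the shift along the world's x, y, z in mm; "jaw": the finger opening in mm, from 0 to 91.2. A call has 1 to 12 rows; each row shifts and turns the commanded pose from where the row before left it; what a row does not reach is not made up. A row lasts 1/8 s, in which the tool goes at most 62.5 mm and 10.7 degrees, less where a joint would pass 70% of its speed; a pose out of reach is approached as far as the arm can. A call is refused whole if a number of a shift passes 62.5 or a number of a turn 0.188, either way. A call with a gripper value outside its range is refused whole. The fingers move at their own pace and stop on an object; the grip force is fixed at half the most. Time passes only in rows, so rows that do not move let the fingers close. It gives the time, the measured TCP pose, the force, the opening and the grip force at its end, in the units of the state.
- manip.get_obs(): the state, without advancing time (a new reading comes with each control period).
- manip.read_camera(name): name is "scene" or "top" or "wrist"; returns the picture (384x512x3 uint8, red, green, blue); there is no depth.
- manip.get_calibration(name): a dict with "mtx" (3x3 intrinsics, pixels), "R" (3x3) and "t" (3): a world point X has camera coordinates R X + t. Camera axes: x right, y down, z forward; pixel columns grow to the right and rows downward; lengths in m; the calibration is good to about 2 mm. A picture is of the moment at which its call begins: read the wrist's pose just before it. get_calibration takes no time and is no camera call; for the wrist camera it gives the pose at the moment of the call.
- manip.job_done(): hands the job in; it is judged then, once.
The state is a dict: "t": time; "q": joint angles; "qvel": joint speeds; "joint_efforts": joint torques, N m; "eef_pos": TCP position; "ee_rot": TCP orientation; "contact_force": force on the tool from outside, world axes, zero at the start; "wrist_torque": the same for the moment, N m; "width": finger opening in m; "grip_force": force on a finger pad.
Only numpy, scipy, OpenCV 4.12 (cv2) and the standard library are available. Lean on these libraries where they do the work, as an engineer would, in place of code of your own. Each camera call takes 0.05 s, during which the arm holds its last target. There are 200 camera calls.

## Working session

There is one attempt and no reset: what is moved stays moved. The work goes in short steps, Python scripts to look and compute and a tool call to move; the robot and the scene stay as the last step left them, time stands still between calls to the robot, and variables do not carry over. Pictures are saved under pics/ and viewed, at most 10 in all, crops included, and the job is handed in when it is done.

Besides the shell and the picture viewer there is one more tool, called after "Request:" in YAML: its name, and indented under it one key for each argument. play_rows: Moves the arm, as the interface text tells. Its arguments: {"type":"object","properties":{"steps":{"type":"array"}},"required":["steps"]}

```bash
mkdir -p pics; cat > h.py <<'E'
import numpy as np,cv2
from workcell import manip
def save(cam,name,crop=None,s=1):
    im=manip.read_camera(cam)[:,:,::-1].copy()
    np.save('pics/'+name+'.npy',im)
    if crop: x0,y0,x1,y1=crop; im=im[y0:y1,x0:x1]
    if s!=1: im=cv2.resize(im,None,fx=s,fy=s,interpolation=cv2.INTER_CUBIC)
    cv2.imwrite('pics/'+name+'.png',im)
def ray(cal,u,v,z):
    R,t,K=map(np.array,(cal['R'],cal['t'],cal['mtx']))
    c=-R.T@t; d=R.T@np.linalg.inv(K)@np.array([u,v,1.])
    return c+d*(z-c[2])/d[2]
def proj(cal,X):
    R,t,K=map(np.array,(cal['R'],cal['t'],cal['mtx']))
    p=K@(R@np.array(X)+t); return p[:2]/p[2]
E
python3 - <<'E'
from h import *
o=manip.get_obs();print(o)
save('scene','s0');save('top','t0')
a=cv2.imread('pics/s0.png');b=cv2.imread('pics/t0.png')
for c in('scene','top'):
    k=manip.get_calibration(c);print(c,-np.array(k['R']).T@k['t'],np.array(k['mtx'])[0,0])
E
```

```text
{'t': 0.0, 'q': array([ 1.14570854e+00,  3.79390629e-01,  1.73474239e+00, -1.63286258e-05,
        1.02848875e+00, -3.33052418e-02]), 'qvel': array([-0.00041748, -0.00064544,  0.00075605, -0.00160973, -0.00209127,
       -0.00056683]), 'joint_efforts': array([ 3.89240609e-03, -7.63720107e+01, -4.34380245e+01,  6.52024825e-02,
        4.24175500e-02, -1.06883351e-04]), 'eef_pos': array([0.26714519, 0.64661905, 0.2133198 ]), 'ee_rot': array([-6.11426295e-01, -3.08129459e+00,  1.57913511e-03]), 'contact_force': array([ 0.20100318, -0.10565064, -0.05838863]), 'wrist_torque': array([-0.01988468, -0.00038882, -0.03142287]), 'grip_force': 0.0, 'width': 0.09095125381186883}
scene [0.88526079 0.61291902 0.58104653] 413.0312339281352
top [0.43257814 0.02170764 0.79480128] 350.7778741140064
```

View pics/t0.png

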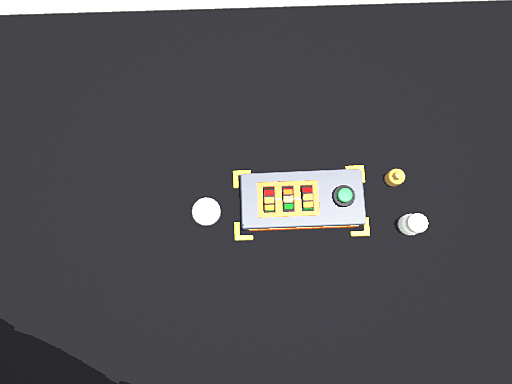

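View pics/s0.png

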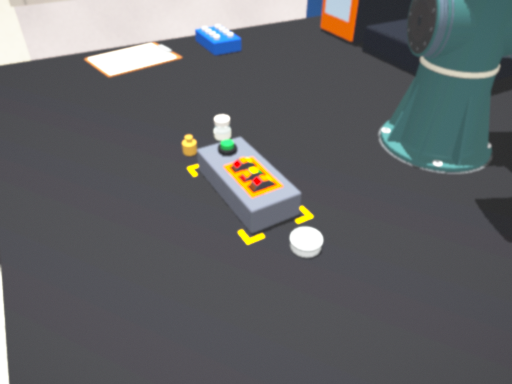

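The top view shows the unit at about (303,198), with the tin to its left at (206,211), and the weight at (396,177) and jar at (415,223) to its right. I'll enlarge the crop.

```bash
python3 - <<'E'
from h import *
im=np.load('pics/t0.npy')[160:240,230:376]
cv2.imwrite('pics/t0c.png',cv2.resize(im,None,fx=5.4,fy=5.4,interpolation=cv2.INTER_CUBIC))
E
```

```text
(no output)
```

View pics/t0c.png

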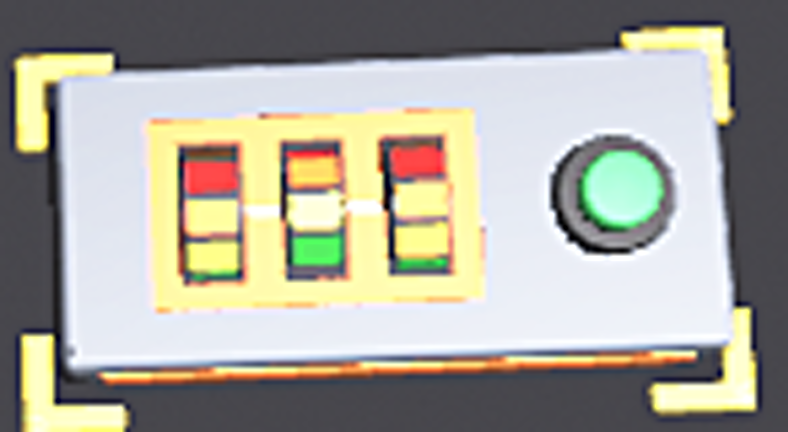

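```bash
python3 - <<'E'
from h import *
k=manip.get_calibration('top')
px=np.array([[62,78],[710,48],[733,340],[70,365]])/5.4+[230,160]-.4
W=np.array([ray(k,u,v,.06)[:2] for u,v in px]);print(W)
print([np.linalg.norm(W[i]-W[(i+1)%4]) for i in range(4)])
M=np.array([[.06,.13],[.06,-.13],[-.06,-.13],[-.06,.13]])
A=M-M.mean(0);B=W-W.mean(0);a=np.arctan2((A[:,0]*B[:,1]-A[:,1]*B[:,0]).sum(),(A*B).sum());c=W.mean(0)
R=np.array([[np.cos(a),-np.sin(a)],[np.sin(a),np.cos(a)]])
print('c',c,'yaw',a); print((A@R.T-B)*1e3)
for n,y in zip('LMRB',[.07,.03,-.01,-.085]):
    p=R@[0,y]+c;print(n,p,proj(k,[*p,.078]))
for n,u,v,z in [('tin',206,211,.022),('w',396,177,.048),('jar',418,223,.06)]: print(n,ray(k,u,v,z), R.T@(ray(k,u,v,z)[:2]-c))
print(ray(k,621/5.4+229.6,188/5.4+159.6,.07))
print(np.array(manip.get_calibration('wrist')['R']),manip.get_calibration('wrist')['t'],manip.get_calibration('wrist')['mtx'])
o=manip.get_obs()
k=manip.get_calibration('wrist');print(-k['R'].T@k['t']-o['eef_pos'])
from scipy.spatial.transform import Rotation as Ro
print(Ro.from_rotvec(o['ee_rot']).as_matrix())
E
```

```text
[[ 0.59966499  0.0812774 ]
 [ 0.60939584 -0.17409353]
 [ 0.49460893 -0.17690257]
 [ 0.48562524  0.07736411]]
[np.float64(0.2555562659245824), np.float64(0.11482127963067061), np.float64(0.2544253367528428), np.float64(0.11410687771841416)]
c [ 0.54732375 -0.04808865] yaw 0.035445798203509134
[[ 3.0140826   2.67859361]
 [ 2.49720674 -1.78715374]
 [-2.64050314 -3.23072155]
 [-2.8707862   2.33928167]]
L [0.54484306 0.02186738] [268.88690429 197.76837485]
M [ 0.5462606  -0.01810749] [288.29155801 196.97346274]
R [ 0.54767813 -0.05808237] [307.77925676 196.17514869]
B [ 0.55033601 -0.13303526] [344.54438767 194.66906421]
tin [0.52458382 0.16223913 0.022     ] [-0.01527197  0.21100153]
w [ 0.59286224 -0.25004933  0.048     ] [ 0.03835272 -0.20344763]
jar [ 0.4934144  -0.28349546  0.06      ] [-0.06221792 -0.23334848]
[ 0.55218338 -0.13489941  0.07      ]
[[ 0.38237283  0.9240076  -0.00098925]
 [ 0.89179111 -0.36876034  0.26215344]
 [ 0.24186697 -0.10112256 -0.9650257 ]] [-0.69921491 -0.02996672  0.3892057 ] [[311.82789902   0.         253.21392617]
 [  0.         311.82789902 192.46515941]
 [  0.           0.           1.        ]]
[-0.06720101  0.02774954  0.16938796]
[[-9.24228344e-01  3.81840040e-01 -3.88737289e-04]
 [ 3.81840237e-01  9.24227920e-01 -8.86265617e-04]
 [ 2.08701575e-05 -9.67547343e-04 -9.99999532e-01]]
```

Request:
play_rows:
  steps:
    - {"tx":14,"ty":-27,"tz":0,"jaw":0}
    - {"tx":28,"ty":-55,"az":0.07,"jaw":0}
    - {"tx":28,"ty":-55,"az":0.07,"jaw":0}
    - {"tx":28,"ty":-55,"az":0.07,"jaw":0}
    - {"tx":28,"ty":-55,"az":0.07,"jaw":0}
    - {"tx":28,"ty":-55,"az":0.07,"jaw":0}
    - {"tx":28,"ty":-55,"tz":-7,"az":0.0773,"jaw":0}
    - {"tx":28,"ty":-55,"tz":-7,"jaw":0}
    - {"tx":28,"ty":-55,"tz":-7,"jaw":0}
    - {"tx":28,"ty":-55,"tz":-7,"jaw":0}
    - {"tx":28,"ty":-55,"tz":-7,"jaw":0}
    - {"tx":28,"ty":-55,"tz":-7,"jaw":0}

```text
invalid input at $.steps[0]: expected keys ax, ay, az, tx, ty, tz, jaw
```

Request:
play_rows:
  steps:
    - {"tx":28,"ty":-50,"tz":-20,"jaw":0}
    - {"tx":12,"ty":-35,"tz":-20,"jaw":0}
    - {"jaw":0}
    - {"jaw":0}

```text
invalid input at $.steps[0]: expected keys ax, ay, az, tx, ty, tz, jaw
```

```bash
python3 - <<'E'
from h import *
o=manip.get_obs();print(o['t'],o['eef_pos'],o['ee_rot'],o['contact_force'],o['width'])
k=manip.get_calibration('wrist');np.savez('w1.npz',**k)
save('wrist','w1',None,1.56)
for y in(.022,-.018,-.058): print(proj(k,[.5463,y,.078]))
E
```

```text
0.1 [0.26714985 0.64663728 0.21336972] [-6.11447731e-01 -3.08130200e+00  1.48427262e-03] [-0.04688019  0.56111185 -0.11072862] 0.09114357368578245
[-77.0441928  522.35821361]
[-99.79416931 529.64847638]
[-122.13690893  536.8082395 ]
```

View pics/w1.png

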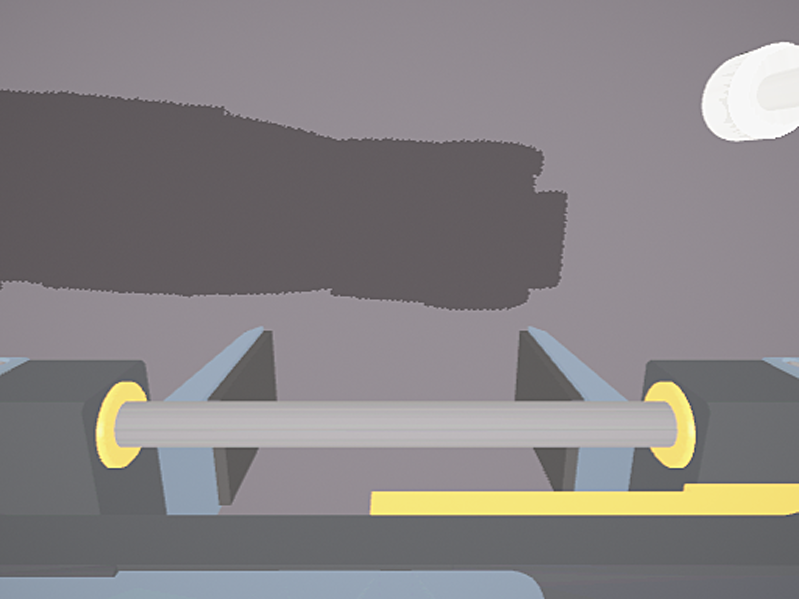

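The wrist view was taken before the arm moved, because the calls need every key. It shows the fingers at the bottom of the picture, so the usable view lies on the robot side of the fingers.

Request:
play_rows:
  steps:
    - {"ax":0,"ay":0,"az":0,"tx":14,"ty":-27,"tz":0,"jaw":0}
    - {"ax":0,"ay":0,"az":0.07,"tx":28,"ty":-55,"tz":0,"jaw":0}
    - {"ax":0,"ay":0,"az":0.07,"tx":28,"ty":-55,"tz":0,"jaw":0}
    - {"ax":0,"ay":0,"az":0.07,"tx":28,"ty":-55,"tz":0,"jaw":0}
    - {"ax":0,"ay":0,"az":0.07,"tx":28,"ty":-55,"tz":0,"jaw":0}
    - {"ax":0,"ay":0,"az":0.07,"tx":28,"ty":-55,"tz":0,"jaw":0}
    - {"ax":0,"ay":0,"az":0.0773,"tx":28,"ty":-55,"tz":-7,"jaw":0}
    - {"ax":0,"ay":0,"az":0,"tx":28,"ty":-55,"tz":-7,"jaw":0}
    - {"ax":0,"ay":0,"az":0,"tx":28,"ty":-55,"tz":-7,"jaw":0}
    - {"ax":0,"ay":0,"az":0,"tx":28,"ty":-55,"tz":-7,"jaw":0}
    - {"ax":0,"ay":0,"az":0,"tx":28,"ty":-55,"tz":-7,"jaw":0}
    - {"ax":0,"ay":0,"az":0,"tx":28,"ty":-55,"tz":-7,"jaw":0}

```text
t: 1.65
eef_pos: [0.59, 0.0129, 0.1717]
ee_rot: [-0.055, 3.141, 0.0]
contact_force: [1.0, 0.8, -0.0]
width: 0.0002
grip_force: 0.0
```

Request:
play_rows:
  steps:
    - {"ax":0,"ay":0,"az":0,"tx":16,"ty":-50,"tz":-20,"jaw":0}
    - {"ax":0,"ay":0,"az":0,"tx":0,"ty":-35,"tz":-20,"jaw":0}
    - {"ax":0,"ay":0,"az":0,"tx":0,"ty":0,"tz":0,"jaw":0}
    - {"ax":0,"ay":0,"az":0,"tx":0,"ty":0,"tz":0,"jaw":0}

```text
t: 2.15
eef_pos: [0.6053, -0.0697, 0.1321]
ee_rot: [0.055, -3.141, -0.0]
contact_force: [-0.1, 0.0, -0.2]
width: 0.0006
grip_force: 0.0
```

```bash
python3 - <<'E'
from h import *
o=manip.get_obs();print(o['t'],o['eef_pos'],o['ee_rot'],o['contact_force'],o['width'])
k=manip.get_calibration('wrist');np.savez('w2.npz',**k)
save('wrist','w2',None,1.56)
for y in(.022,-.018,-.058): print(proj(k,[.5463,y,.078]))
E
```

```text
2.15 [ 0.60528747 -0.06969825  0.13207049] [ 5.54087302e-02 -3.14098918e+00 -2.05705441e-04] [-0.14096274  0.03284808 -0.22631735] 0.0006103558797145858
[386.89759182 132.84961829]
[330.38932754 130.8496669 ]
[273.70039497 128.84332126]
```

View pics/w2.png

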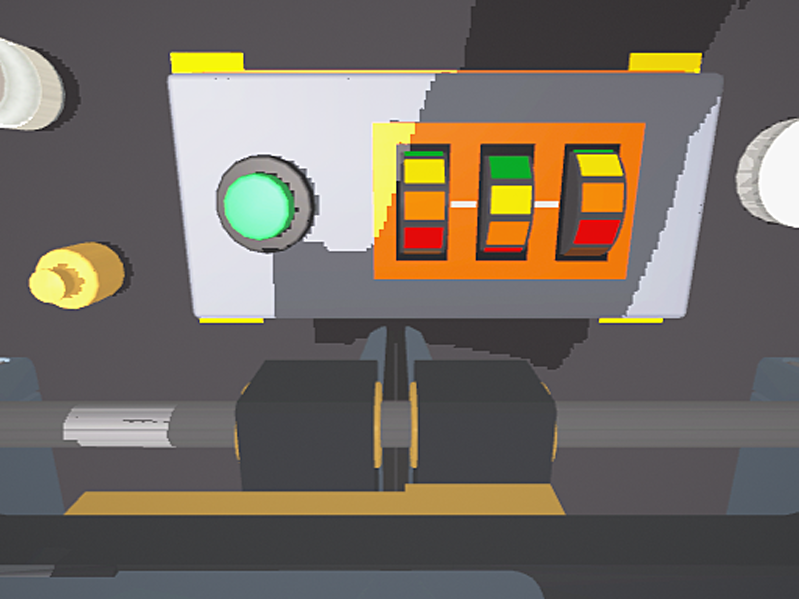

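The wrist view is rotated 180°, with robot-left on the right of the image. The left wheel shows orange (3) near the top at (602,197), the middle shows yellow (4) at (511,199) and the right shows orange (3) at (424,205). The digits rise towards the robot. I'll feel for the right wheel first.

Request:
play_rows:
  steps:
    - {"ax":0,"ay":0,"az":0,"tx":-33,"ty":5.7,"tz":-10,"jaw":0}
    - {"ax":0,"ay":0,"az":0,"tx":-32.6,"ty":5.6,"tz":-16,"jaw":0}
    - {"ax":0,"ay":0,"az":0,"tx":0,"ty":0,"tz":-15,"jaw":0}
    - {"ax":0,"ay":0,"az":0,"tx":0,"ty":0,"tz":-5.5,"jaw":0}
    - {"ax":0,"ay":0,"az":0,"tx":0,"ty":0,"tz":0,"jaw":0}
    - {"ax":0,"ay":0,"az":0,"tx":0,"ty":0,"tz":0,"jaw":0}

```text
t: 2.95
eef_pos: [0.5406, -0.0588, 0.0859]
ee_rot: [-0.056, 3.14, -0.0]
contact_force: [-0.3, -0.9, -0.5]
width: 0.0004
grip_force: 0.0
```

Request:
play_rows:
  steps:
    - {"ax":0,"ay":0,"az":0,"tx":0,"ty":0,"tz":-1.5,"jaw":0}
    - {"ax":0,"ay":0,"az":0,"tx":0,"ty":0,"tz":0,"jaw":0}

```text
t: 3.2
eef_pos: [0.5398, -0.0588, 0.084]
ee_rot: [-0.056, 3.141, -0.0]
contact_force: [-1.0, -1.0, -0.4]
width: 0.0007
grip_force: 0.0
```

Request:
play_rows:
  steps:
    - {"ax":0,"ay":0,"az":0,"tx":0,"ty":0,"tz":-1.5,"jaw":0}
    - {"ax":0,"ay":0,"az":0,"tx":0,"ty":0,"tz":0,"jaw":0}

```text
t: 3.45
eef_pos: [0.5397, -0.0587, 0.0824]
ee_rot: [0.056, -3.141, -0.0]
contact_force: [-0.9, 0.8, -0.0]
width: 0.0004
grip_force: 0.0
```

Request:
play_rows:
  steps:
    - {"ax":0,"ay":0,"az":0,"tx":0,"ty":0,"tz":-1.5,"jaw":0}
    - {"ax":0,"ay":0,"az":0,"tx":0,"ty":0,"tz":0,"jaw":0}

```text
t: 3.7
eef_pos: [0.5396, -0.0587, 0.0808]
ee_rot: [0.056, -3.141, -0.0]
contact_force: [0.8, -0.4, 0.1]
width: 0.0005
grip_force: 0.0
```

Request:
play_rows:
  steps:
    - {"ax":0,"ay":0,"az":0,"tx":0,"ty":0,"tz":-1.5,"jaw":0}
    - {"ax":0,"ay":0,"az":0,"tx":0,"ty":0,"tz":0,"jaw":0}

```text
t: 3.95
eef_pos: [0.5396, -0.0587, 0.0793]
ee_rot: [0.056, -3.141, -0.0]
contact_force: [-0.4, -0.1, -0.3]
width: 0.0003
grip_force: 0.0
```

Request:
play_rows:
  steps:
    - {"ax":0,"ay":0,"az":0,"tx":0,"ty":0,"tz":-1.5,"jaw":0}
    - {"ax":0,"ay":0,"az":0,"tx":0,"ty":0,"tz":0,"jaw":0}

```text
t: 4.2
eef_pos: [0.5398, -0.0587, 0.0779]
ee_rot: [-0.056, 3.141, -0.0]
contact_force: [0.4, -0.2, 1.7]
width: 0.0004
grip_force: 0.7
```

Request:
play_rows:
  steps:
    - {"ax":0,"ay":0,"az":0,"tx":0,"ty":0,"tz":-0.8,"jaw":0}
    - {"ax":0,"ay":0,"az":0,"tx":0,"ty":0,"tz":0,"jaw":0}

```text
t: 4.45
eef_pos: [0.5398, -0.0587, 0.0773]
ee_rot: [-0.056, 3.141, -0.0]
contact_force: [-1.2, 0.4, 4.4]
width: 0.0005
grip_force: 2.4
```

```bash
cat > th.py <<'E'
from h import *
from scipy.optimize import least_squares
c0=np.array([.54732,-.04809]);a=.03545
ex=np.array([np.cos(a),np.sin(a)]);ey=np.array([-ex[1],ex[0]])
HUE={1:None,2:0,3:13,4:28,5:65,6:112,7:140}
def runs(im,k,y,zc):
    # sample the rim along its arc, list colour runs by rim angle (deg, + toward robot)
    hsv=cv2.cvtColor(im,cv2.COLOR_BGR2HSV)
    out=[];prev=None
    for d in np.arange(-70,70.1,.5):
        f=np.radians(d);p=c0+ey*y-ex*.026*np.sin(f)
        u,v=proj(k,[*p,zc-.026+.026*np.cos(f)])
        b=cv2.getRectSubPix(im,(3,1),(float(u),float(v))).reshape(-1,3).mean(0)
        h,s,vv=cv2.cvtColor(np.uint8([[b]]),cv2.COLOR_BGR2HSV)[0,0]
        out.append((d,int(h),int(s),int(vv)))
    return out
def show(name,cal,y,zc):
    im=np.load(f'pics/{name}.npy');k=dict(np.load(cal))
    o=runs(im,k,y,zc);seg=[]
    for d,h,s,v in o:
        t='dark' if v<105 and s<120 else f'h{h//6}' if s>90 else 'pale'
        if seg and seg[-1][0]==t: seg[-1][2]=d
        else: seg.append([t,d,d,h,s,v])
    print(y,zc,[(t,float(x),float(z),h,s,v) for t,x,z,h,s,v in seg if z-x>=1.5])
E
python3 - <<'E'
from th import *
for y in(.07,.03,-.01): show('w2','w2.npz',y,.078)
E
```

```text
0.07 0.078 [('h1', -70.0, -59.5, 11, 170, 108), ('h2', -59.0, -55.5, 12, 181, 124), ('dark', -55.0, -49.0, 12, 105, 100), ('h0', -47.0, -15.5, 0, 179, 168), ('dark', -14.5, -8.0, 96, 55, 93), ('h2', -7.5, 21.0, 13, 136, 137), ('dark', 22.5, 28.0, 171, 20, 88), ('h4', 28.5, 58.5, 25, 171, 143), ('dark', 59.5, 61.0, 164, 71, 97), ('h11', 61.5, 67.5, 71, 121, 105), ('h10', 68.0, 70.0, 65, 239, 164)]
0.03 0.078 [('h29', -70.0, -66.5, 178, 173, 112), ('h0', -66.0, -55.0, 0, 220, 166), ('dark', -53.0, -51.0, 174, 80, 102), ('h2', -49.0, -17.0, 15, 134, 126), ('dark', -16.5, -10.5, 9, 74, 104), ('h4', -7.0, 19.0, 29, 250, 251), ('dark', 19.5, 25.5, 135, 33, 94), ('h11', 27.5, 31.5, 66, 238, 165), ('h11', 33.5, 44.0, 66, 240, 170), ('h11', 45.0, 51.5, 66, 240, 170), ('h10', 52.0, 55.5, 65, 237, 174), ('dark', 56.0, 70.0, 61, 78, 82)]
-0.01 0.078 [('h2', -70.0, -63.0, 12, 166, 140), ('dark', -62.5, -57.5, 14, 85, 102), ('h29', -57.0, -55.5, 178, 113, 115), ('h0', -55.0, -23.5, 0, 217, 188), ('dark', -22.0, -16.0, 176, 38, 93), ('h2', -15.5, 10.5, 13, 119, 129), ('dark', 14.5, 20.0, 170, 23, 101), ('h4', 20.5, 50.5, 24, 105, 124), ('dark', 51.5, 55.0, 134, 57, 90), ('h11', 55.5, 58.0, 68, 158, 118), ('h10', 58.5, 61.0, 65, 251, 178), ('h11', 61.5, 65.0, 66, 249, 175), ('dark', 66.5, 70.0, 65, 99, 77)]
```

Request:
play_rows:
  steps:
    - {"ax":0,"ay":0,"az":0,"tx":0,"ty":0,"tz":-0.6,"jaw":0}
    - {"ax":0,"ay":0,"az":0,"tx":0,"ty":0,"tz":0,"jaw":0}
    - {"ax":0,"ay":0,"az":0,"tx":2,"ty":0.07,"tz":0,"jaw":0}
    - {"ax":0,"ay":0,"az":0,"tx":2,"ty":0.07,"tz":0,"jaw":0}

```text
t: 4.95
eef_pos: [0.5437, -0.0586, 0.0768]
ee_rot: [0.056, -3.141, 0.0]
contact_force: [-2.3, 0.6, 7.2]
width: 0.0003
grip_force: 3.8
```

```bash
python3 - <<'E'
from th import *
for y,px in((.01,(297,130.8)),(.05,(350,130.8))):
    p=ray(dict(np.load('w2.npz')),*px,.06)[:2]-c0;print(p@ex*1e3,p@ey*1e3)
k=manip.get_calibration('top')
for px in ((263,211),(368,208)):
    p=ray(k,px[0]/5.4+229.6,px[1]/5.4+159.6,.06)[:2]-c0;print(p@ex*1e3,p@ey*1e3)
k=dict(np.load('w2.npz'))  # box top corners in w2
for px in ((168,74),(722,74),(688,317),(193,317)):
    p=ray(k,px[0]/1.56,px[1]/1.56,.06)[:2]-c0;print(p@ex*1e3,p@ey*1e3)
E
```

```text
1.257250381479787 9.05368876093968
1.2868466343024254 49.41085174463036
0.06054810457262823 50.11356595140718
-0.4474509032164216 9.164895741634819
-57.26154239751069 -127.94359229821683
-57.05570887273806 125.06457132519652
59.00942302573345 127.7675156761016
58.84129083187966 -129.24566519163088
```

Request:
play_rows:
  steps:
    - {"ax":0,"ay":0,"az":0,"tx":2,"ty":0.07,"tz":0,"jaw":0}
    - {"ax":0,"ay":0,"az":0,"tx":2,"ty":0.07,"tz":0,"jaw":0}
    - {"ax":0,"ay":0,"az":0,"tx":2,"ty":0.07,"tz":0,"jaw":0}
    - {"ax":0,"ay":0,"az":0,"tx":2,"ty":0.07,"tz":0,"jaw":0}
    - {"ax":0,"ay":0,"az":0,"tx":2,"ty":0.07,"tz":0,"jaw":0}
    - {"ax":0,"ay":0,"az":0,"tx":2.5,"ty":0.09,"tz":0,"jaw":0}
    - {"ax":0,"ay":0,"az":0,"tx":0,"ty":0,"tz":0,"jaw":0}

```text
t: 5.82
eef_pos: [0.5565, -0.0582, 0.0768]
ee_rot: [-0.056, 3.141, -0.0]
contact_force: [-2.0, -0.4, 7.2]
width: 0.0003
grip_force: 3.7
```

Request:
play_rows:
  steps:
    - {"ax":0,"ay":0,"az":0,"tx":0,"ty":0,"tz":15,"jaw":0}
    - {"ax":0,"ay":0,"az":0,"tx":-2,"ty":20,"tz":0,"jaw":0}
    - {"ax":0,"ay":0,"az":0,"tx":0,"ty":20.4,"tz":0,"jaw":0}
    - {"ax":0,"ay":0,"az":0,"tx":0,"ty":0,"tz":-6,"jaw":0}
    - {"ax":0,"ay":0,"az":0,"tx":0,"ty":0,"tz":0,"jaw":0}
    - {"ax":0,"ay":0,"az":0,"tx":0,"ty":0,"tz":-1.2,"jaw":0}
    - {"ax":0,"ay":0,"az":0,"tx":0,"ty":0,"tz":0,"jaw":0}

```text
t: 6.7
eef_pos: [0.5542, -0.018, 0.0842]
ee_rot: [0.055, -3.141, 0.0]
contact_force: [-0.3, 0.0, 0.1]
width: 0.0004
grip_force: 0.0
```

Request:
play_rows:
  steps:
    - {"ax":0,"ay":0,"az":0,"tx":0,"ty":0,"tz":-1.5,"jaw":0}
    - {"ax":0,"ay":0,"az":0,"tx":0,"ty":0,"tz":0,"jaw":0}

```text
t: 6.95
eef_pos: [0.5542, -0.0179, 0.0827]
ee_rot: [0.055, -3.141, -0.0]
contact_force: [-0.1, -0.0, 0.3]
width: 0.0007
grip_force: 0.0
```

Request:
play_rows:
  steps:
    - {"ax":0,"ay":0,"az":0,"tx":0,"ty":0,"tz":-1.5,"jaw":0}
    - {"ax":0,"ay":0,"az":0,"tx":0,"ty":0,"tz":0,"jaw":0}

```text
t: 7.2
eef_pos: [0.5542, -0.0178, 0.0812]
ee_rot: [0.056, -3.141, 0.0]
contact_force: [-0.2, -0.6, -0.6]
width: 0.0003
grip_force: 0.0
```

Request:
play_rows:
  steps:
    - {"ax":0,"ay":0,"az":0,"tx":0,"ty":0,"tz":-1.5,"jaw":0}
    - {"ax":0,"ay":0,"az":0,"tx":0,"ty":0,"tz":0,"jaw":0}

```text
t: 7.45
eef_pos: [0.5541, -0.0177, 0.0797]
ee_rot: [0.056, -3.141, -0.0]
contact_force: [-0.4, -0.5, 0.5]
width: 0.0003
grip_force: 0.0
```

Request:
play_rows:
  steps:
    - {"ax":0,"ay":0,"az":0,"tx":0,"ty":0,"tz":-1.5,"jaw":0}
    - {"ax":0,"ay":0,"az":0,"tx":0,"ty":0,"tz":0,"jaw":0}

```text
t: 7.7
eef_pos: [0.5541, -0.0177, 0.0782]
ee_rot: [0.056, -3.141, -0.0]
contact_force: [0.7, -0.6, -0.3]
width: 0.0002
grip_force: 0.0
```

Request:
play_rows:
  steps:
    - {"ax":0,"ay":0,"az":0,"tx":0,"ty":0,"tz":-1.5,"jaw":0}
    - {"ax":0,"ay":0,"az":0,"tx":0,"ty":0,"tz":0,"jaw":0}

```text
t: 7.95
eef_pos: [0.5541, -0.0178, 0.0767]
ee_rot: [0.056, -3.141, -0.0]
contact_force: [-0.4, 0.1, -0.5]
width: 0.0004
grip_force: 0.0
```

Request:
play_rows:
  steps:
    - {"ax":0,"ay":0,"az":0,"tx":0,"ty":0,"tz":-1.5,"jaw":0}
    - {"ax":0,"ay":0,"az":0,"tx":0,"ty":0,"tz":0,"jaw":0}

```text
t: 8.2
eef_pos: [0.5542, -0.0178, 0.0752]
ee_rot: [0.056, -3.141, 0.0]
contact_force: [-1.0, 0.7, 0.2]
width: 0.0001
grip_force: 0.0
```

Request:
play_rows:
  steps:
    - {"ax":0,"ay":0,"az":0,"tx":0,"ty":0,"tz":-1.5,"jaw":0}
    - {"ax":0,"ay":0,"az":0,"tx":0,"ty":0,"tz":0,"jaw":0}

```text
t: 8.45
eef_pos: [0.5543, -0.0177, 0.074]
ee_rot: [-0.056, 3.141, -0.0]
contact_force: [-2.5, 0.1, 6.5]
width: 0.0005
grip_force: 3.1
```

Request:
play_rows:
  steps:
    - {"ax":0,"ay":0,"az":0,"tx":-1,"ty":-0.03,"tz":-0.1,"jaw":0}
    - {"ax":0,"ay":0,"az":0,"tx":-2,"ty":-0.07,"tz":0,"jaw":0}
    - {"ax":0,"ay":0,"az":0,"tx":-2,"ty":-0.07,"tz":0,"jaw":0}
    - {"ax":0,"ay":0,"az":0,"tx":-2,"ty":-0.07,"tz":0,"jaw":0}
    - {"ax":0,"ay":0,"az":0,"tx":-2,"ty":-0.07,"tz":0,"jaw":0}
    - {"ax":0,"ay":0,"az":0,"tx":-2,"ty":-0.07,"tz":0,"jaw":0}
    - {"ax":0,"ay":0,"az":0,"tx":-2,"ty":-0.07,"tz":0,"jaw":0}
    - {"ax":0,"ay":0,"az":0,"tx":-2,"ty":-0.07,"tz":0,"jaw":0}
    - {"ax":0,"ay":0,"az":0,"tx":0,"ty":0,"tz":0,"jaw":0}

```text
t: 9.57
eef_pos: [0.5395, -0.0183, 0.074]
ee_rot: [-0.056, 3.14, -0.0]
contact_force: [0.8, 0.5, 5.8]
width: 0.0002
grip_force: 2.9
```

```bash
python3 - <<'E'
from th import *
import th; th.c0=c0+ex*.0012
show('w2','w2.npz',.03,.075);show('w2','w2.npz',-.01,.078);show('w2','w2.npz',.07,.075);show('w2','w2.npz',.07,.082)
E
```

```text
0.03 0.075 [('dark', -70.0, -66.0, 93, 116, 46), ('h29', -65.5, -61.0, 178, 132, 81), ('h0', -60.5, -52.0, 0, 224, 173), ('dark', -49.5, -48.0, 170, 67, 95), ('h2', -46.0, -15.0, 14, 142, 131), ('dark', -14.0, -8.5, 115, 51, 90), ('h4', -5.0, 21.5, 29, 250, 251), ('dark', 22.0, 28.0, 0, 21, 97), ('h11', 30.5, 32.0, 66, 244, 169), ('h11', 33.0, 34.5, 66, 242, 172), ('h11', 36.0, 53.5, 66, 240, 170), ('h11', 54.5, 56.5, 66, 245, 173), ('h10', 57.0, 61.0, 65, 236, 174), ('dark', 61.5, 70.0, 61, 91, 87)]
-0.01 0.078 [('dark', -70.0, -68.5, 9, 63, 57), ('h2', -66.0, -56.0, 12, 166, 95), ('dark', -55.5, -51.5, 15, 85, 102), ('h0', -49.5, -21.0, 0, 220, 191), ('dark', -19.5, -13.0, 178, 66, 104), ('h2', -12.5, 13.0, 13, 156, 154), ('dark', 17.5, 22.5, 124, 21, 98), ('h4', 23.5, 55.0, 25, 126, 134), ('dark', 56.0, 60.0, 150, 30, 86), ('h11', 60.5, 64.0, 69, 139, 110), ('h10', 64.5, 67.5, 65, 251, 177), ('h11', 68.0, 70.0, 66, 249, 175)]
0.07 0.075 [('h1', -70.0, -55.5, 11, 168, 111), ('h2', -55.0, -52.0, 12, 181, 124), ('dark', -51.5, -46.5, 12, 100, 99), ('h29', -46.0, -44.5, 177, 91, 107), ('h0', -44.0, -13.5, 0, 189, 175), ('dark', -12.5, -6.0, 96, 52, 93), ('h2', -5.5, 24.0, 12, 112, 123), ('dark', 25.0, 31.0, 7, 55, 102), ('h4', 31.5, 64.5, 25, 182, 151), ('dark', 66.0, 68.5, 170, 66, 100)]
0.07 0.082 [('h1', -69.5, -50.5, 10, 124, 76), ('h2', -50.0, -47.5, 12, 182, 123), ('dark', -47.0, -42.5, 12, 103, 99), ('h0', -40.5, -12.0, 0, 183, 171), ('dark', -11.0, -4.5, 113, 12, 87), ('h2', -4.0, 24.0, 13, 146, 143), ('dark', 25.5, 31.0, 4, 40, 96), ('h4', 31.5, 63.5, 24, 140, 126), ('dark', 65.0, 67.0, 159, 73, 94), ('h11', 67.5, 70.0, 70, 130, 108)]
```

Request:
play_rows:
  steps:
    - {"ax":0,"ay":0,"az":0,"tx":0,"ty":0,"tz":6,"jaw":0}
    - {"ax":0,"ay":0,"az":0,"tx":15,"ty":0.52,"tz":0,"jaw":0}
    - {"ax":0,"ay":0,"az":0,"tx":0,"ty":0,"tz":0,"jaw":0}
    - {"ax":0,"ay":0,"az":0,"tx":0,"ty":0,"tz":-4,"jaw":0}
    - {"ax":0,"ay":0,"az":0,"tx":0,"ty":0,"tz":-1,"jaw":0}
    - {"ax":0,"ay":0,"az":0,"tx":0,"ty":0,"tz":-0.6,"jaw":0}
    - {"ax":0,"ay":0,"az":0,"tx":0,"ty":0,"tz":-0.6,"jaw":0}
    - {"ax":0,"ay":0,"az":0,"tx":0,"ty":0,"tz":0,"jaw":0}

```text
t: 10.58
eef_pos: [0.5541, -0.0177, 0.0737]
ee_rot: [0.056, -3.141, -0.0]
contact_force: [-1.8, 0.5, 7.3]
width: 0.0008
grip_force: 3.7
```

Request:
play_rows:
  steps:
    - {"ax":0,"ay":0,"az":0,"tx":-1,"ty":-0.03,"tz":0,"jaw":0}
    - {"ax":0,"ay":0,"az":0,"tx":-2,"ty":-0.07,"tz":0,"jaw":0}
    - {"ax":0,"ay":0,"az":0,"tx":-2,"ty":-0.07,"tz":0,"jaw":0}
    - {"ax":0,"ay":0,"az":0,"tx":-2,"ty":-0.07,"tz":0,"jaw":0}
    - {"ax":0,"ay":0,"az":0,"tx":-2,"ty":-0.07,"tz":0,"jaw":0}
    - {"ax":0,"ay":0,"az":0,"tx":-2,"ty":-0.07,"tz":0,"jaw":0}
    - {"ax":0,"ay":0,"az":0,"tx":-2,"ty":-0.07,"tz":0,"jaw":0}
    - {"ax":0,"ay":0,"az":0,"tx":-1.5,"ty":-0.05,"tz":0,"jaw":0}
    - {"ax":0,"ay":0,"az":0,"tx":0,"ty":0,"tz":0,"jaw":0}

```text
t: 11.7
eef_pos: [0.5404, -0.0183, 0.0741]
ee_rot: [-0.056, 3.139, -0.0]
contact_force: [0.9, 1.1, 5.6]
width: 0.0005
grip_force: 2.9
```

Request:
play_rows:
  steps:
    - {"ax":0,"ay":0,"az":0,"tx":0,"ty":0,"tz":15,"jaw":0}
    - {"ax":0,"ay":0,"az":0,"tx":5,"ty":20,"tz":0,"jaw":0}
    - {"ax":0,"ay":0,"az":0,"tx":-7.5,"ty":20.2,"tz":0,"jaw":0}
    - {"ax":0,"ay":0,"az":0,"tx":0,"ty":0,"tz":-4,"jaw":0}
    - {"ax":0,"ay":0,"az":0,"tx":0,"ty":0,"tz":0,"jaw":0}

```text
t: 12.32
eef_pos: [0.5366, 0.0224, 0.084]
ee_rot: [0.057, -3.14, 0.0]
contact_force: [-0.7, -0.7, -0.6]
width: 0.0006
grip_force: 0.0
```

Request:
play_rows:
  steps:
    - {"ax":0,"ay":0,"az":0,"tx":0,"ty":0,"tz":-1.5,"jaw":0}
    - {"ax":0,"ay":0,"az":0,"tx":0,"ty":0,"tz":0,"jaw":0}

```text
t: 12.58
eef_pos: [0.5372, 0.0217, 0.0829]
ee_rot: [0.055, -3.141, 0.0]
contact_force: [-0.4, 0.1, -0.3]
width: 0.0003
grip_force: 0.0
```

Request:
play_rows:
  steps:
    - {"ax":0,"ay":0,"az":0,"tx":0,"ty":0,"tz":-1.5,"jaw":0}
    - {"ax":0,"ay":0,"az":0,"tx":0,"ty":0,"tz":0,"jaw":0}

```text
t: 12.82
eef_pos: [0.5372, 0.0218, 0.0814]
ee_rot: [0.056, -3.141, 0.0]
contact_force: [0.5, 0.4, -0.8]
width: 0.0002
grip_force: 0.0
```

Request:
play_rows:
  steps:
    - {"ax":0,"ay":0,"az":0,"tx":0,"ty":0,"tz":-1.5,"jaw":0}
    - {"ax":0,"ay":0,"az":0,"tx":0,"ty":0,"tz":0,"jaw":0}

```text
t: 13.08
eef_pos: [0.5373, 0.0219, 0.08]
ee_rot: [-0.056, 3.141, -0.0]
contact_force: [0.5, 0.1, 0.7]
width: 0.0006
grip_force: 0.2
```

Request:
play_rows:
  steps:
    - {"ax":0,"ay":0,"az":0,"tx":0,"ty":0,"tz":-1.1,"jaw":0}
    - {"ax":0,"ay":0,"az":0,"tx":0,"ty":0,"tz":0,"jaw":0}

```text
t: 13.32
eef_pos: [0.5373, 0.0219, 0.0791]
ee_rot: [-0.056, 3.141, -0.0]
contact_force: [-1.0, 0.4, 5.4]
width: 0.0001
grip_force: 2.6
```

Request:
play_rows:
  steps:
    - {"ax":0,"ay":0,"az":0,"tx":0,"ty":0,"tz":-0.4,"jaw":0}
    - {"ax":0,"ay":0,"az":0,"tx":1,"ty":0.04,"tz":0,"jaw":0}
    - {"ax":0,"ay":0,"az":0,"tx":2,"ty":0.07,"tz":0,"jaw":0}
    - {"ax":0,"ay":0,"az":0,"tx":2.5,"ty":0.09,"tz":0,"jaw":0}
    - {"ax":0,"ay":0,"az":0,"tx":2.5,"ty":0.09,"tz":0,"jaw":0}
    - {"ax":0,"ay":0,"az":0,"tx":2.5,"ty":0.09,"tz":0,"jaw":0}
    - {"ax":0,"ay":0,"az":0,"tx":2.5,"ty":0.09,"tz":0,"jaw":0}
    - {"ax":0,"ay":0,"az":0,"tx":2,"ty":0.07,"tz":0,"jaw":0}
    - {"ax":0,"ay":0,"az":0,"tx":2,"ty":0.07,"tz":0,"jaw":0}
    - {"ax":0,"ay":0,"az":0,"tx":1,"ty":0.04,"tz":0,"jaw":0}
    - {"ax":0,"ay":0,"az":0,"tx":0,"ty":0,"tz":0,"jaw":0}

```text
t: 14.7
eef_pos: [0.5553, 0.0226, 0.0788]
ee_rot: [-0.056, 3.141, -0.0]
contact_force: [-1.7, -1.1, 6.7]
width: 0.0005
grip_force: 3.4
```

Request:
play_rows:
  steps:
    - {"ax":0,"ay":0,"az":0,"tx":0,"ty":0,"tz":6,"jaw":0}
    - {"ax":0,"ay":0,"az":0,"tx":-18,"ty":-0.65,"tz":0,"jaw":0}
    - {"ax":0,"ay":0,"az":0,"tx":0,"ty":0,"tz":0,"jaw":0}
    - {"ax":0,"ay":0,"az":0,"tx":0,"ty":0,"tz":-4,"jaw":0}
    - {"ax":0,"ay":0,"az":0,"tx":0,"ty":0,"tz":-1,"jaw":0}
    - {"ax":0,"ay":0,"az":0,"tx":0,"ty":0,"tz":-0.5,"jaw":0}
    - {"ax":0,"ay":0,"az":0,"tx":0,"ty":0,"tz":-0.4,"jaw":0}
    - {"ax":0,"ay":0,"az":0,"tx":0,"ty":0,"tz":0,"jaw":0}

```text
t: 15.7
eef_pos: [0.5374, 0.0219, 0.0788]
ee_rot: [-0.056, 3.141, -0.0]
contact_force: [-2.3, 0.5, 6.0]
width: 0.0002
grip_force: 3.4
```

Request:
play_rows:
  steps:
    - {"ax":0,"ay":0,"az":0,"tx":0,"ty":0,"tz":-0.2,"jaw":0}
    - {"ax":0,"ay":0,"az":0,"tx":1,"ty":0.04,"tz":0,"jaw":0}
    - {"ax":0,"ay":0,"az":0,"tx":2,"ty":0.07,"tz":0,"jaw":0}
    - {"ax":0,"ay":0,"az":0,"tx":2.5,"ty":0.09,"tz":0,"jaw":0}
    - {"ax":0,"ay":0,"az":0,"tx":2.5,"ty":0.09,"tz":0,"jaw":0}
    - {"ax":0,"ay":0,"az":0,"tx":2.5,"ty":0.09,"tz":0,"jaw":0}
    - {"ax":0,"ay":0,"az":0,"tx":2.5,"ty":0.09,"tz":0,"jaw":0}
    - {"ax":0,"ay":0,"az":0,"tx":2,"ty":0.07,"tz":0,"jaw":0}
    - {"ax":0,"ay":0,"az":0,"tx":2,"ty":0.07,"tz":0,"jaw":0}
    - {"ax":0,"ay":0,"az":0,"tx":1,"ty":0.04,"tz":0,"jaw":0}
    - {"ax":0,"ay":0,"az":0,"tx":0,"ty":0,"tz":0,"jaw":0}

```text
t: 17.08
eef_pos: [0.5556, 0.0226, 0.0787]
ee_rot: [-0.056, 3.141, -0.0]
contact_force: [-2.3, -0.2, 7.1]
width: 0.0004
grip_force: 3.7
```

Request:
play_rows:
  steps:
    - {"ax":0,"ay":0,"az":0,"tx":0,"ty":0,"tz":6,"jaw":0}
    - {"ax":0,"ay":0,"az":0,"tx":-18,"ty":-0.65,"tz":0,"jaw":0}
    - {"ax":0,"ay":0,"az":0,"tx":0,"ty":0,"tz":0,"jaw":0}
    - {"ax":0,"ay":0,"az":0,"tx":0,"ty":0,"tz":-4,"jaw":0}
    - {"ax":0,"ay":0,"az":0,"tx":0,"ty":0,"tz":-1,"jaw":0}
    - {"ax":0,"ay":0,"az":0,"tx":0,"ty":0,"tz":-0.5,"jaw":0}
    - {"ax":0,"ay":0,"az":0,"tx":0,"ty":0,"tz":-0.5,"jaw":0}
    - {"ax":0,"ay":0,"az":0,"tx":0,"ty":0,"tz":0,"jaw":0}

```text
t: 18.08
eef_pos: [0.5375, 0.0219, 0.0786]
ee_rot: [-0.056, 3.141, -0.0]
contact_force: [-1.5, 0.4, 7.5]
width: 0.0004
grip_force: 3.8
```

Request:
play_rows:
  steps:
    - {"ax":0,"ay":0,"az":0,"tx":1,"ty":0.04,"tz":0,"jaw":0}
    - {"ax":0,"ay":0,"az":0,"tx":2,"ty":0.07,"tz":0,"jaw":0}
    - {"ax":0,"ay":0,"az":0,"tx":2.5,"ty":0.09,"tz":0,"jaw":0}
    - {"ax":0,"ay":0,"az":0,"tx":2.5,"ty":0.09,"tz":0,"jaw":0}
    - {"ax":0,"ay":0,"az":0,"tx":2.5,"ty":0.09,"tz":0,"jaw":0}
    - {"ax":0,"ay":0,"az":0,"tx":2.5,"ty":0.09,"tz":0,"jaw":0}
    - {"ax":0,"ay":0,"az":0,"tx":2,"ty":0.07,"tz":0,"jaw":0}
    - {"ax":0,"ay":0,"az":0,"tx":1,"ty":0.04,"tz":0,"jaw":0}
    - {"ax":0,"ay":0,"az":0,"tx":0,"ty":0,"tz":0,"jaw":0}

```text
t: 19.2
eef_pos: [0.5536, 0.0225, 0.0787]
ee_rot: [-0.056, 3.141, -0.0]
contact_force: [-0.9, 0.5, 7.8]
width: 0.0002
grip_force: 3.7
```

Request:
play_rows:
  steps:
    - {"ax":0,"ay":0,"az":0,"tx":0,"ty":0,"tz":15,"jaw":0}
    - {"ax":0,"ay":0,"az":0,"tx":30,"ty":-20,"tz":20,"jaw":0}
    - {"ax":0,"ay":0,"az":0,"tx":25,"ty":-20,"tz":10,"jaw":0}
    - {"ax":0,"ay":0,"az":0,"tx":0,"ty":0,"tz":0,"jaw":0}
    - {"ax":0,"ay":0,"az":0,"tx":0,"ty":0,"tz":0,"jaw":0}

```text
t: 19.82
eef_pos: [0.6075, -0.0173, 0.1233]
ee_rot: [0.055, -3.14, -0.0]
contact_force: [-0.2, 0.5, -0.4]
width: 0.0005
grip_force: 0.0
```

```bash
python3 - <<'E'
from h import *
o=manip.get_obs();print(o['t'],o['eef_pos'],o['contact_force'])
k=manip.get_calibration('wrist');np.savez('w3.npz',**k)
save('wrist','w3',(150,60,440,240),2.7)
from th import *
import th; th.c0=c0+ex*.0012
show('w3','w3.npz',.07,.08);show('w3','w3.npz',.03,.075);show('w3','w3.npz',-.01,.078)
E
```

```text
19.825 [ 0.60747512 -0.01726386  0.12332489] [-0.17105     0.46873921 -0.44630657]
0.07 0.08 [('h4', -70.0, -55.5, 25, 185, 73), ('dark', -53.5, -51.5, 13, 106, 77), ('h11', -50.5, -49.0, 69, 185, 76), ('h10', -47.5, -20.5, 65, 243, 109), ('dark', -20.0, -12.5, 63, 117, 74), ('h19', -12.0, 16.0, 115, 141, 96), ('dark', 16.5, 24.0, 118, 63, 73), ('h24', 24.5, 31.5, 144, 148, 95), ('h24', 33.5, 42.0, 144, 171, 116), ('h24', 43.0, 53.5, 144, 171, 116), ('dark', 54.5, 70.0, 144, 105, 75)]
0.03 0.075 [('dark', -70.0, -54.0, 150, 9, 28), ('h2', -52.5, -37.0, 12, 171, 73), ('h2', -36.0, -29.5, 12, 168, 73), ('h2', -28.0, -26.5, 12, 178, 73), ('dark', -24.5, -17.5, 10, 112, 66), ('h0', -17.0, 11.5, 0, 126, 87), ('dark', 12.0, 19.0, 176, 30, 69), ('h2', 19.5, 49.5, 12, 151, 101), ('dark', 50.5, 56.0, 168, 43, 59), ('h4', 56.5, 68.5, 25, 157, 96)]
-0.01 0.078 [('h0', -70.0, -59.0, 0, 176, 94), ('h29', -57.5, -55.0, 179, 230, 255), ('h2', -52.0, -21.0, 15, 151, 125), ('dark', -19.5, -14.0, 177, 30, 95), ('h5', -13.0, 14.0, 30, 184, 213), ('h4', 14.5, 16.0, 29, 227, 216), ('pale', 16.5, 18.0, 13, 28, 110), ('dark', 18.5, 23.0, 135, 15, 102), ('h10', 23.5, 52.5, 64, 138, 122), ('dark', 55.0, 59.0, 55, 55, 83), ('h18', 60.0, 65.5, 113, 171, 152), ('h19', 67.0, 70.0, 114, 240, 202)]
```

View pics/w3.png

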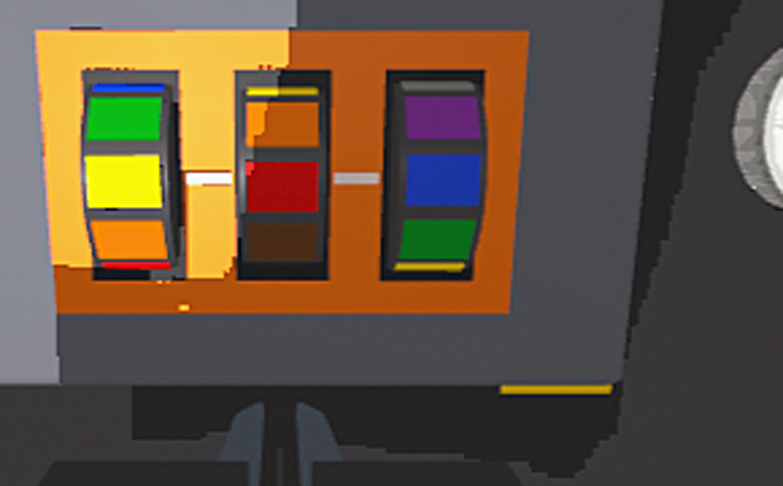

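The wheels now show, from image left, yellow at (124,182), red at (283,187) and blue at (443,181). The white index marks are at (208,179) and (356,178). The digits are right, so I'll check the remaining offset against the marks.

```bash
python3 - <<'E'
from th import *
k=dict(np.load('w3.npz'))
for u,v in((208,179),(356,178)):
    p=ray(k,150+(u+.5)/2.7-.5,60+(v+.5)/2.7-.5,.06)[:2]-c0;print(p@ex*1e3,p@ey*1e3)
# gaps read by eye, patch top/bottom edges at wheel mid column
for n,zc,uv in(('L',.08,[(443,154),(443,206)]),('M',.075,[(283,162),(283,213)]),('R',.078,[(124,155),(124,208)])):
    y={'L':.07,'M':.03,'R':-.01}[n]
    for off in(.0,.0012):
        r=[]
        for u,v in uv:
            vv=60+(v+.5)/2.7-.5
            ph=np.radians(np.arange(-40,40,.1))
            V=[proj(k,[*(c0+ex*off+ey*y-ex*.026*np.sin(f)),zc-.026+.026*np.cos(f)])[1] for f in ph]
            r.append(np.degrees(ph[np.argmin(abs(np.array(V)-vv))]))
        print(n,off,np.round(r,1),round(np.mean(r),1))
E
```

```text
1.1546539554385062 8.692047588793878
0.9168591684775491 48.76730066570624
L 0.0 [ 13.1 -15.1] -1.0
L 0.0012 [ 15.8 -12.3] 1.8
M 0.0 [  8.5 -20.3] -5.9
M 0.0012 [ 11.1 -17.4] -3.1
R 0.0 [ 12.6 -16.6] -2.0
R 0.0012 [ 15.3 -13.8] 0.8
```

Request:
play_rows:
  steps:
    - {"ax":0,"ay":0,"az":0,"tx":-30,"ty":-0.4,"tz":-12,"jaw":0}
    - {"ax":0,"ay":0,"az":0,"tx":-29.5,"ty":-0.4,"tz":-12,"jaw":0}
    - {"ax":0,"ay":0,"az":0,"tx":0,"ty":0,"tz":-13,"jaw":0}
    - {"ax":0,"ay":0,"az":0,"tx":0,"ty":0,"tz":-9,"jaw":0}
    - {"ax":0,"ay":0,"az":0,"tx":0,"ty":0,"tz":0,"jaw":0}
    - {"ax":0,"ay":0,"az":0,"tx":0,"ty":0,"tz":-1,"jaw":0}
    - {"ax":0,"ay":0,"az":0,"tx":0,"ty":0,"tz":0,"jaw":0}

```text
t: 20.75
eef_pos: [0.5491, -0.0183, 0.0767]
ee_rot: [-0.056, 3.141, -0.0]
contact_force: [0.5, -0.2, -0.2]
width: 0.0007
grip_force: 0.0
```

Request:
play_rows:
  steps:
    - {"ax":0,"ay":0,"az":0,"tx":0,"ty":0,"tz":-1.5,"jaw":0}
    - {"ax":0,"ay":0,"az":0,"tx":0,"ty":0,"tz":-0.7,"jaw":0}
    - {"ax":0,"ay":0,"az":0,"tx":0,"ty":0,"tz":-0.7,"jaw":0}
    - {"ax":0,"ay":0,"az":0,"tx":0,"ty":0,"tz":0,"jaw":0}

```text
t: 21.25
eef_pos: [0.5491, -0.0183, 0.0739]
ee_rot: [-0.056, 3.14, -0.0]
contact_force: [-1.0, -0.5, 6.1]
width: 0.0006
grip_force: 3.3
```

Request:
play_rows:
  steps:
    - {"ax":0,"ay":0,"az":0,"tx":-0.8,"ty":-0.03,"tz":-0.2,"jaw":0}
    - {"ax":0,"ay":0,"az":0,"tx":-1,"ty":-0.03,"tz":0,"jaw":0}
    - {"ax":0,"ay":0,"az":0,"tx":0,"ty":0,"tz":0,"jaw":0}
    - {"ax":0,"ay":0,"az":0,"tx":0,"ty":0,"tz":0,"jaw":0}

```text
t: 21.75
eef_pos: [0.5479, -0.0184, 0.074]
ee_rot: [-0.056, 3.139, -0.0]
contact_force: [2.1, 0.2, 6.2]
width: 0.0005
grip_force: 3.1
```

Request:
play_rows:
  steps:
    - {"ax":0,"ay":0,"az":0,"tx":0,"ty":0,"tz":15,"jaw":0}
    - {"ax":0,"ay":0,"az":0,"tx":30,"ty":0,"tz":20,"jaw":0}
    - {"ax":0,"ay":0,"az":0,"tx":30,"ty":0,"tz":15,"jaw":0}
    - {"ax":0,"ay":0,"az":0,"tx":0,"ty":0,"tz":0,"jaw":0}
    - {"ax":0,"ay":0,"az":0,"tx":0,"ty":0,"tz":0,"jaw":0}

```text
t: 22.38
eef_pos: [0.6059, -0.0183, 0.1232]
ee_rot: [0.056, -3.14, -0.0]
contact_force: [-0.7, -0.9, -0.6]
width: 0.0004
grip_force: 0.0
```

```bash
python3 - <<'E'
from h import *
o=manip.get_obs();print(o['t'],o['eef_pos'],o['contact_force'])
k=manip.get_calibration('wrist');np.savez('w4.npz',**k)
save('wrist','w4',(150,60,440,240),2.7)
from th import *
import th; th.c0=c0+ex*.0011
show('w4','w4.npz',.07,.08);show('w4','w4.npz',.03,.075);show('w4','w4.npz',-.01,.078)
E
```

```text
22.375 [ 0.60590824 -0.01828604  0.12317256] [-0.70728587 -0.87798159 -0.59994123]
0.07 0.08 [('h4', -70.0, -56.5, 25, 242, 137), ('dark', -55.0, -51.0, 19, 119, 88), ('h11', -50.5, -48.0, 70, 162, 71), ('h10', -47.5, -20.5, 65, 244, 113), ('dark', -20.0, -13.0, 64, 35, 58), ('h19', -12.5, 15.5, 114, 168, 114), ('dark', 16.0, 24.0, 13, 46, 66), ('h24', 25.0, 54.0, 144, 172, 114), ('dark', 54.5, 61.5, 144, 113, 81), ('dark', 63.0, 70.0, 17, 22, 104)]
0.03 0.075 [('dark', -70.0, -52.5, 120, 9, 29), ('h1', -52.0, -49.5, 11, 135, 70), ('h1', -47.0, -45.0, 11, 178, 76), ('h2', -44.5, -42.0, 12, 178, 76), ('h2', -38.0, -33.0, 12, 177, 75), ('h2', -29.0, -27.0, 12, 178, 76), ('h2', -25.5, -23.0, 12, 178, 76), ('dark', -21.5, -14.5, 10, 53, 58), ('h0', -14.0, 13.5, 0, 153, 100), ('dark', 14.5, 22.0, 178, 76, 81), ('h2', 22.5, 53.0, 13, 191, 123), ('dark', 53.5, 56.0, 8, 75, 68), ('h4', 58.0, 68.0, 26, 140, 84), ('dark', 68.5, 70.0, 25, 107, 55)]
-0.01 0.078 [('h0', -70.0, -58.5, 0, 201, 89), ('h29', -58.0, -55.0, 179, 220, 227), ('h3', -51.5, -49.0, 20, 145, 120), ('h2', -48.5, -21.0, 17, 252, 254), ('dark', -20.0, -15.0, 125, 46, 99), ('h5', -12.5, 14.5, 30, 223, 213), ('pale', 16.0, 18.5, 131, 46, 121), ('dark', 19.0, 21.0, 138, 12, 103), ('h10', 23.0, 53.5, 64, 126, 121), ('dark', 54.0, 57.0, 59, 74, 96), ('h19', 58.0, 60.5, 119, 121, 129), ('h18', 61.0, 66.0, 113, 212, 225), ('h18', 68.5, 70.0, 113, 243, 174)]
```

View pics/w4.png

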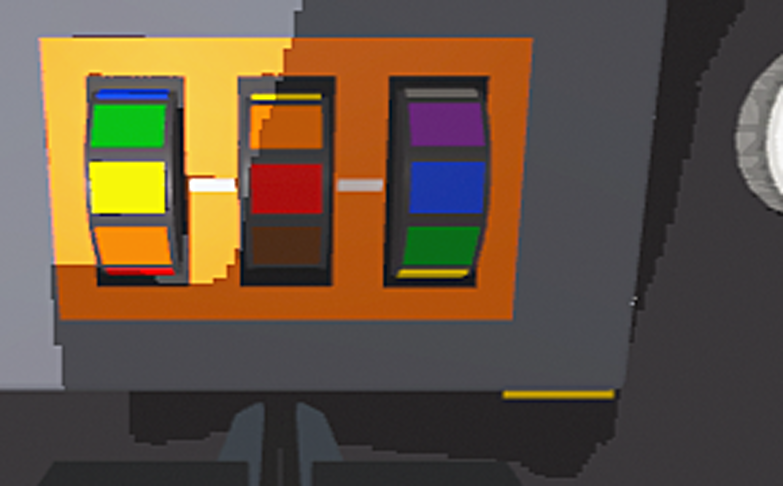

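All three wheels read 6, 2, 4 (blue, red and yellow level with the index marks), each within about 2° of centre. Next I'll triangulate the button top.

```bash
python3 - <<'E'
from th import *
k=dict(np.load('w2.npz'));kt=manip.get_calibration('top')
for z in(.06,.065,.07,.075,.08):
    print(z,ray(k,257/1.56,206/1.56,z)[:2],ray(kt,623/5.4+229.6,188/5.4+159.6,z)[:2])
E
```

```text
0.06 [ 0.55269181 -0.13970087] [ 0.55382858 -0.13782967]
0.065 [ 0.55227407 -0.13831627] [ 0.55300352 -0.13674409]
0.07 [ 0.55185633 -0.13693166] [ 0.55217846 -0.13565851]
0.075 [ 0.5514386  -0.13554705] [ 0.55135341 -0.13457293]
0.08 [ 0.55102086 -0.13416245] [ 0.55052835 -0.13348735]
```

Request:
play_rows:
  steps:
    - {"ax":0,"ay":0,"az":0,"tx":-18,"ty":-38,"tz":0,"jaw":0}
    - {"ax":0,"ay":0,"az":0,"tx":-18,"ty":-38,"tz":0,"jaw":0}
    - {"ax":0,"ay":0,"az":0,"tx":-18,"ty":-38,"tz":0,"jaw":0}
    - {"ax":0,"ay":0,"az":0,"tx":0,"ty":-1.5,"tz":-15,"jaw":0}
    - {"ax":0,"ay":0,"az":0,"tx":0,"ty":0,"tz":-14,"jaw":0}
    - {"ax":0,"ay":0,"az":0,"tx":0,"ty":0,"tz":0,"jaw":0}

```text
t: 23.18
eef_pos: [0.5521, -0.1327, 0.0927]
ee_rot: [0.057, -3.138, -0.001]
contact_force: [-0.1, 0.2, -0.3]
width: 0.0004
grip_force: 0.0
```

Request:
play_rows:
  steps:
    - {"ax":0,"ay":0,"az":0,"tx":0,"ty":-0.8,"tz":-4,"jaw":0}
    - {"ax":0,"ay":0,"az":0,"tx":0,"ty":0,"tz":-3,"jaw":0}
    - {"ax":0,"ay":0,"az":0,"tx":0,"ty":0,"tz":-2,"jaw":0}
    - {"ax":0,"ay":0,"az":0,"tx":0,"ty":0,"tz":-2,"jaw":0}
    - {"ax":0,"ay":0,"az":0,"tx":0,"ty":0,"tz":0,"jaw":0}

```text
t: 23.8
eef_pos: [0.553, -0.1346, 0.0834]
ee_rot: [-0.056, 3.141, 0.0]
contact_force: [-1.0, 1.5, 2.0]
width: 0.0007
grip_force: 1.0
```

Request:
play_rows:
  steps:
    - {"ax":0,"ay":0,"az":0,"tx":0,"ty":0,"tz":-1,"jaw":0}
    - {"ax":0,"ay":0,"az":0,"tx":0,"ty":0,"tz":-1,"jaw":0}
    - {"ax":0,"ay":0,"az":0,"tx":0,"ty":0,"tz":-1,"jaw":0}
    - {"ax":0,"ay":0,"az":0,"tx":0,"ty":0,"tz":0,"jaw":0}

```text
t: 24.3
eef_pos: [0.553, -0.1346, 0.0804]
ee_rot: [-0.056, 3.141, -0.0]
contact_force: [1.0, 1.7, 3.4]
width: 0.0004
grip_force: 1.8
```

Request:
play_rows:
  steps:
    - {"ax":0,"ay":0,"az":0,"tx":0,"ty":0,"tz":-1.2,"jaw":0}
    - {"ax":0,"ay":0,"az":0,"tx":0,"ty":0,"tz":-1.2,"jaw":0}
    - {"ax":0,"ay":0,"az":0,"tx":0,"ty":0,"tz":-1,"jaw":0}
    - {"ax":0,"ay":0,"az":0,"tx":0,"ty":0,"tz":0,"jaw":0}
    - {"ax":0,"ay":0,"az":0,"tx":0,"ty":0,"tz":0,"jaw":0}

```text
t: 24.92
eef_pos: [0.553, -0.1346, 0.077]
ee_rot: [-0.056, 3.141, -0.0]
contact_force: [-0.2, 3.2, 5.0]
width: 0.0005
grip_force: 2.7
```

Request:
play_rows:
  steps:
    - {"ax":0,"ay":0,"az":0,"tx":0,"ty":0,"tz":-0.7,"jaw":0}
    - {"ax":0,"ay":0,"az":0,"tx":0,"ty":0,"tz":0,"jaw":0}
    - {"ax":0,"ay":0,"az":0,"tx":0,"ty":0,"tz":0,"jaw":0}

```text
t: 25.3
eef_pos: [0.553, -0.1347, 0.0763]
ee_rot: [-0.056, 3.141, -0.0]
contact_force: [0.9, 2.3, 5.3]
width: 0.0005
grip_force: 2.9
```

Force is 5.3 N, which puts the button about 7 mm down. I'll release it and back off.

Request:
play_rows:
  steps:
    - {"ax":0,"ay":0,"az":0,"tx":0,"ty":0,"tz":4,"jaw":0}
    - {"ax":0,"ay":0,"az":0,"tx":0,"ty":0,"tz":10,"jaw":0}
    - {"ax":0,"ay":0,"az":0,"tx":0,"ty":0,"tz":30,"jaw":0}
    - {"ax":0,"ay":0,"az":0,"tx":25,"ty":45,"tz":15,"jaw":0}
    - {"ax":0,"ay":0,"az":0,"tx":30,"ty":45,"tz":0,"jaw":0}
    - {"ax":0,"ay":0,"az":0,"tx":0,"ty":0,"tz":0,"jaw":0}
    - {"ax":0,"ay":0,"az":0,"tx":0,"ty":0,"tz":0,"jaw":0}

```text
t: 26.18
eef_pos: [0.6073, -0.0448, 0.1351]
ee_rot: [0.057, -3.14, 0.0]
contact_force: [-0.7, 0.0, 0.3]
width: 0.0006
grip_force: 0.0
```

```bash
python3 -c "
from h import *
save('wrist','w5',None,1.56)"
```

```text
(no output)
```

View pics/w5.png

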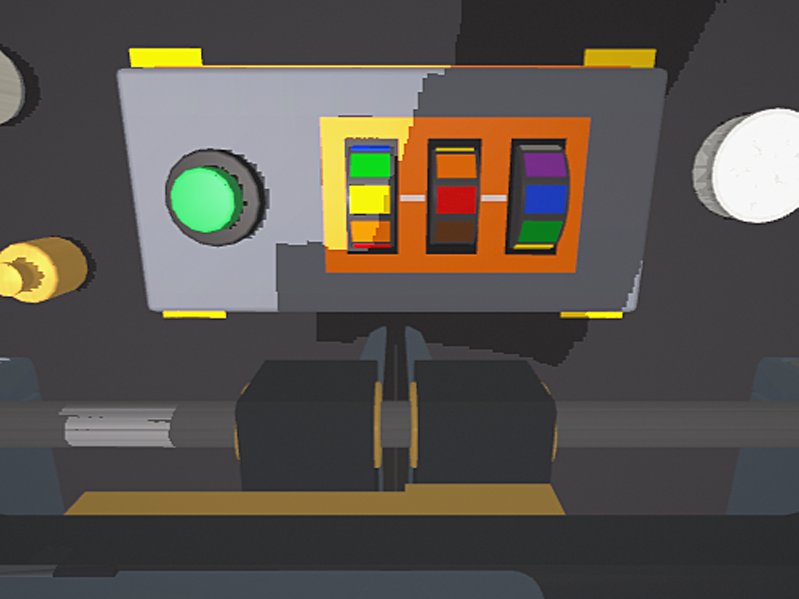

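The button is back up at (205,198), and the yellow, red and blue patches sit centred on the marks. The neighbouring objects are undisturbed.

```bash
python3 -c "
from h import *
print(manip.job_done())"
```

```text
the job is handed in; nothing more can be done
None
```

The wheels are set to 6, 2, 4, each within about 2° of centre. After that I pressed the load button (about 7 mm, judged from force) and it came back up. No force reading passed 8 N, the jar, weight and tin look undisturbed, and the job is handed in at about 26 s.

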